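# Castle nut on a scrubber wheel: firm, then on to the cotter slot

### The job

Tighten the brass castle nut on the leaning wheel axle, clockwise, until it is felt to come firm on the copper spring washer under it, then keep turning just as far as the first slot that lines up with the cotter hole in the axle (the red line on the axle's end shows the hole's direction). Do not tighten it past that slot, and leave the tools and other things on the bench undisturbed.

Things in the scene. Friction and masses are not known exactly. Their poses are not given: they have to be found in the camera images.
- slot_a (a point): Brass castle nut: point on its axis, half-way up its hexagon (13 mm above its foot). z: outwards along the axle. x: square to one pair of flats and along the crown slots over them. Hexagon 46 mm across flats, 26 mm high; crown above it 40 mm across, 12 mm high, six slots 8 mm wide, one over each flat's middle. Clockwise (seen from the crown) tightens; it turns but never moves along the axle.
- slot_b (a point): Same point of the nut, x along the second pair of slots (60 degrees from slot_a's), z as slot_a. Turning the nut takes about 0.3 N m while it runs free and about 0.75 N m once it bears on the spring washer; it stays where it is left. It comes firm after 20 to 115 degrees, not known beforehand.
- slot_c (a point): Same point of the nut, x along the third pair of slots (120 degrees from slot_a's), z as slot_a.
- cotter_hole (a point): Centre of the 5 mm cotter hole right across the steel axle stub (25 mm across), 20 mm outwards of slot_a's point. x: along the hole (both ends alike); z: outwards along the axle. A red line on the stub's end, 6 mm above the crown's top, runs along the hole. The stub does not turn.
- preload (a joint): Turn (rad) of the copper spring washer (49 mm across, orange pointer tab) directly under the nut. 0 while the nut is loose; once the nut is firm on it, it is dragged round with the nut one for one; it springs back if the nut is slackened. The first slot comes before 1.29. Only the nut moves it. The tab reaches 40 mm from the axis, below the nut's foot.
- stand: Blue stand fixed to the bench (plate 200 x 160 x 10 mm, its centre 30 mm to -x of the origin) with a 150 mm rubber wheel whose axle leans 32 degrees from vertical to the stand's +x, roughly away from the robot. Origin on the bench; slot_a's point is 3 mm to +x and 161 mm above it. Under the washer is a 42 mm wide boss; 20 mm below the nut's foot a 60 mm hub, 30 mm below it the wheel.
- spanner: Steel spanner, lying. Leave it alone. Origin: underside.
- screwdriver: Screwdriver, lying. Leave it alone. Origin: underside.
- pin_dish: Small red open dish with cotter pins, 70 x 90 x 20 mm, beside the stand. Leave it alone. Origin: underside.
- spray: Spray can, 58 mm across, 170 mm tall, standing. Leave it alone. Origin: underside.
- grease: Tin of grease, 76 mm across, 60 mm tall. Leave it alone. Origin: underside.
- spare_wheel: Spare rubber castor wheel lying flat, 100 mm across, 36 mm tall. Leave it alone. Origin: underside.
- mug: Blue mug, 80 mm across, 90 mm tall. Leave it alone. Origin: underside.

How it is judged:
By the outcome, as a careful person would: the job done as asked, in the order asked, and still so for the second after the job is handed in, with the robot touching nothing.
It also fails if it takes over 72 s, if anything falls off the work surface, if the arm or the gripper's body presses on something with over 40 N, if the wrist force passes 120 N, or if a joint passes its speed limit or range.

### The arm

A 6-joint arm with a two-finger parallel gripper is mounted at the origin on the work surface. World frame = base frame: x ahead of the robot, y to its left, z up, the work surface at z = 0. Lengths are in m, angles in rad, forces in N, time in s.
With the tool pointing down it reaches from about 0.375 to 0.9 m from the base axis. Payload 3.1 kg.
Tool frame: the origin (TCP) lies at the very end of the fingers, on their centre line; the grasp point (between the pads) lies bot.pinch_z behind it (bot.pinch_z is the distance from the TCP to the grasp point, in m); z points along the fingers, y is the line along which they close (so a half turn about z gives the same grasp; the last joint's range is limited). The gripper opens to 85 mm and grips with 20 to 120 N. Pads are 22 mm wide; open, the fingers measure 114 mm over their backs; the gripper's body (76 mm by 85 mm) begins 54 mm behind the grasp point. The pads swing forward as they close: fully open they stand 13 mm farther back than shut.
Start: joints at [-0.178, 0.527, 1.433, -0, 1.181, -0.178], TCP at [0.625, 0, 0.231] pointing down, gripper open.
Joint ranges: [-3.08, 3.08], [-0.75, 2.2], [0.22, 2.44], [-1.43, 4.57], [0, 2.65], [-2.85, 2.85]. Speed limits (rad/s): [2.79, 2.79, 3.14, 3.14, 3.14, 3.14].

### API

Orientations are given as a 3x3 rotation matrix whose columns are the frame's x, y, z axes.
In Python, from rig import bot, vision gives the robot as it stands. The module is installed in compiled form; this text tells all that it offers.
- The arm moves only by the shell command python3 -m jog 'ROWS' [FORCE]. ROWS is JSON, one flat list of numbers, 5 for each row, row after row: the closure in counts, from 0 (fully open) to 255 (shut), then the shift along the tool's x, y, z in units of 30 cm (1.0 is 30 cm), then the turn about the tool's z in units of 180 degrees (1.0 is 180 degrees). In form: [gripper, tx, ty, tz, roll, gripper, tx, ty, tz, roll, ...]. A call has 1 to 5 rows; each row shifts and turns the commanded pose from where the row before left it, along the tool's axes as they then stand; what a row does not reach is not made up. A row lasts 1/12 s, in which the tool goes at most 41.7 mm and 7.16 degrees, less where a joint would pass 70% of its speed; a pose out of reach is approached as far as the arm can. A call with a number of a shift or a turn outside -1 to 1 is refused whole. A call with a gripper value outside its range is refused whole. The fingers move at their own pace and stop on an object; FORCE is the grip in N (left out, the last holds). Time passes only in rows, so rows that do not move let the fingers close. It gives the time, the measured TCP pose, the force, the opening and the grip force at its end, in the units of the state.
- bot.sense(): the state, without advancing time (a new reading comes with each control period).
- vision.grab_frame(name): name is "scene" or "side" or "wrist"; returns the picture (420x560x3 uint8, red, green, blue); there is no depth.
- vision.camera_info(name): a dict with "fov_y" (degrees; the focal length in pixels is half the picture's height over the tangent of half this angle, whatever the lens; pixels are square), "cx", "cy" (the principal point, pixels), "R" (3x3) and "t" (3): a world point X has camera coordinates R X + t. Camera axes: x right, y down, z forward; pixel columns grow to the right and rows downward; lengths in m; the calibration is good to about 2 mm. The wrist camera is an equidistant fisheye: a pixel r from the principal point sees the ray r / f radians off the axis. A picture is of the moment at which its call begins: read the wrist's pose just before it. camera_info takes no time and is no camera call; for the wrist camera it gives the pose at the moment of the call.
- bot.sign_off(): hands the job in; it is judged then, once.
The state is a dict: "time": time; "joint_positions": joint angles; "joint_vel": joint speeds; "joint_efforts": joint torques, N m; "position": TCP position; "tcp_rot": TCP orientation; "wrist_force": force on the tool from outside, world axes, zero at the start; "torque": the same for the moment, N m; "finger_gap": opening from 0.0 (shut) to 1.0 (fully open); "finger_force": force on a finger pad.
Only numpy, scipy, OpenCV 4.12 (cv2) and the standard library are available. Lean on these libraries where they do the work, as an engineer would, in place of code of your own. Each camera call takes 0.05 s, during which the arm holds its last target. There are 200 camera calls.

## Working session

There is one attempt and no reset: what is moved stays moved. The work goes in short steps, Python scripts to look and compute and a shell command to move; the robot and the scene stay as the last step left them, time stands still between calls to the robot, and variables do not carry over. Pictures are saved under pics/ and viewed, at most 10 in all, crops included, and the job is handed in when it is done.

```bash
mkdir -p pics
python3 - <<'E'
from rig import bot,vision
import cv2,numpy as np
s=bot.sense();print(s['position'],s['tcp_rot'],s['time'],bot.pinch_z)
for n in ['scene','side','wrist']:
    im=vision.grab_frame(n);cv2.imwrite(f'pics/{n}0.png',im[:,:,::-1]);c=vision.camera_info(n)
    print(n,c['fov_y'],c['cx'],c['cy'],np.round(-np.array(c['R']).T@c['t'],3),np.round(c['R'],2).tolist())
a=cv2.imread('pics/scene0.png');b=cv2.imread('pics/side0.png')
E
```

```text
[6.24293013e-01 1.65642565e-04 2.30342436e-01] [[-2.79961820e-05  9.99997760e-01 -2.11653530e-03]
 [ 9.99999930e-01  2.87842467e-05  3.72307582e-04]
 [ 3.72367671e-04 -2.11652473e-03 -9.99997691e-01]] 0.0 0.0187
scene 47.07979153235684 270.77033065137795 202.30186865160852 [ 1.447 -0.746  0.999] [[0.64, 0.77, 0.02], [0.47, -0.36, -0.81], [-0.61, 0.52, -0.59]]
side 44.7472156161671 277.03137726534237 212.9225484237401 [0.292 1.025 1.409] [[-0.97, -0.23, 0.01], [-0.19, 0.77, -0.61], [0.13, -0.6, -0.79]]
wrist 65.70646984690485 276.7832115034665 211.4538348745444 [0.623 0.081 0.373] [[1.0, 0.0, -0.0], [0.0, -0.95, 0.31], [-0.0, -0.31, -0.95]]
```

View pics/scene0.png

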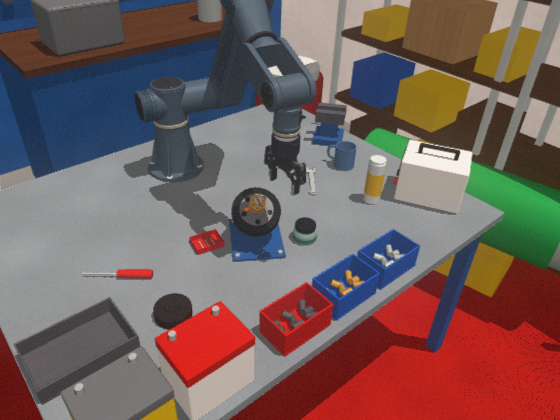

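View pics/side0.png

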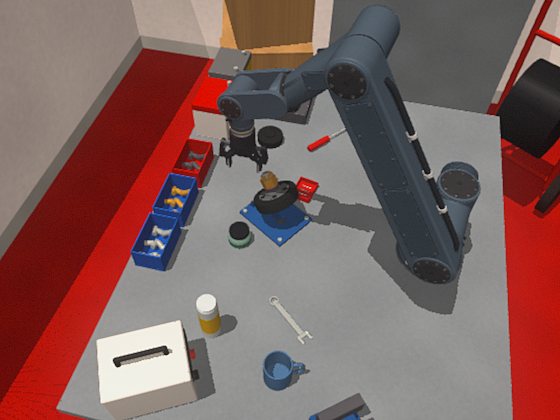

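View pics/wrist0.png

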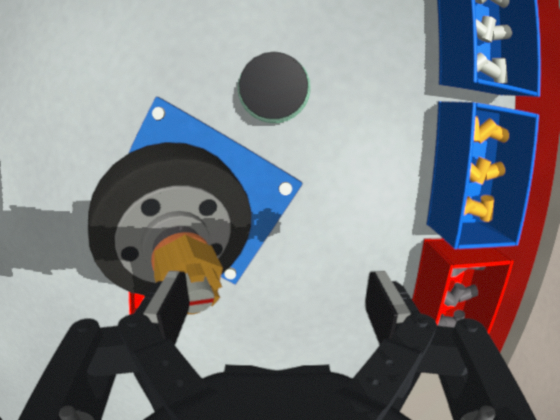

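The wrist view shows the plate screws at about (157,113), (286,189) and (231,273), with the nut around (190,270) and the red line at (203,300). The scene and side views show the axle leaning away from the robot. I'll get the stand's pose from the screws, which sit at z of about 10 mm, and check it against the side view.

```bash
cat > h.py <<'E'
import numpy as np,cv2
from rig import bot,vision
def ray(c,uv):
    R=np.array(c['R']);f=210/np.tan(np.radians(c['fov_y']/2));d=np.array(uv,float)-[c['cx'],c['cy']]
    if c['fish']:
        r=np.hypot(*d);th=r/f;v=np.r_[d/max(r,1e-9)*np.sin(th),np.cos(th)]
    else: v=np.r_[d/f,1.]
    v=R.T@v;return -R.T@np.array(c['t']),v/np.linalg.norm(v)
def cam(n):
    c=dict(vision.camera_info(n));c['fish']=n=='wrist';return c
def plane(c,uv,p0,n=(0,0,1)):
    o,v=ray(c,uv);n=np.array(n,float);return o+v*((np.array(p0)-o)@n)/(v@n)
def proj(c,X):
    R=np.array(c['R']);f=210/np.tan(np.radians(c['fov_y']/2));x=R@X+np.array(c['t'])
    if c['fish']:
        r=np.hypot(x[0],x[1]);return np.array([c['cx'],c['cy']])+x[:2]/r*f*np.arctan2(r,x[2])
    return np.array([c['cx'],c['cy']])+f*x[:2]/x[2]
def shot(n,name):
    s=bot.sense();c=cam(n);im=vision.grab_frame(n)[:,:,::-1].copy();cv2.imwrite(f'pics/{name}.png',im);return s,c,im
E
python3 - <<'E'
from h import *
for n in ['wrist','side']:
    im=cv2.imread(f'pics/{n}0.png');c=cam(n)
    hsv=cv2.cvtColor(im,cv2.COLOR_BGR2HSV)
    blue=cv2.inRange(hsv,(100,120,60),(125,255,255))
    k,l,st,ce=cv2.connectedComponentsWithStats(blue)
    for i in range(1,k):
        if st[i,4]>800:
            print(n,st[i])
            cs,_=cv2.findContours((l==i).astype('uint8'),cv2.RETR_CCOMP,cv2.CHAIN_APPROX_NONE)
            for q in cs:
                a=cv2.contourArea(q)
                if 8<a<250:
                    m=q.reshape(-1,2).mean(0);print(' hole',m,a,plane(c,m,(0,0,.010)).round(4))
            big=max(cs,key=cv2.contourArea);print('  poly',[(p.tolist(),plane(c,p,(0,0,.010)).round(3).tolist()) for p in cv2.approxPolyDP(big,4,True)[:,0]][:10])
E
```

```text
wrist [ 438    0  102   97 7759]
  poly [([438, 0], [0.815, 0.227, 0.01]), ([440, 84], [0.816, 0.12, 0.01]), ([539, 95], [0.987, 0.131, 0.01]), ([536, 0], [0.987, 0.274, 0.01]), ([510, 0], [0.933, 0.257, 0.01]), ([505, 8], [0.922, 0.242, 0.01]), ([490, 0], [0.897, 0.247, 0.01])]
wrist [ 130   97  172  187 6966]
 hole [285.17073171 188.2195122 ] 171.5 [ 0.6322 -0.0113  0.01  ]
 hole [158.12195122 112.85365854] 164.5 [0.4862 0.0797 0.01  ]
  poly [([156, 97], [0.484, 0.098, 0.01]), ([130, 152], [0.446, 0.036, 0.01]), ([163, 142], [0.49, 0.045, 0.01]), ([203, 148], [0.539, 0.036, 0.01]), ([231, 171], [0.57, 0.009, 0.01]), ([247, 195], [0.588, -0.019, 0.01]), ([251, 226], [0.592, -0.058, 0.01]), ([231, 264], [0.565, -0.11, 0.01]), ([236, 276], [0.57, -0.127, 0.01]), ([228, 280], [0.559, -0.133, 0.01])]
wrist [  427   102   112   147 11539]
  poly [([439, 102], [0.816, 0.098, 0.01]), ([427, 224], [0.816, -0.056, 0.01]), ([455, 248], [0.867, -0.092, 0.01]), ([517, 244], [0.987, -0.091, 0.01]), ([538, 115], [0.987, 0.103, 0.01]), ([474, 102], [0.868, 0.104, 0.01])]
side [ 131  173   67   98
[... 482 characters left out ...]
.951, -0.101, 0.01]), ([131, 250], [0.951, 0.237, 0.01]), ([135, 264], [0.917, 0.284, 0.01]), ([164, 270], [0.819, 0.283, 0.01]), ([196, 197], [0.818, -0.027, 0.01])]
side [ 240  202   72   44 1403]
 hole [279.17647059 239.23529412] 28.5 [0.4911 0.0794 0.01  ]
 hole [280.64516129 219.70967742] 62.5 [ 0.5048 -0.0008  0.01  ]
  poly [([240, 211], [0.65, -0.004, 0.01]), ([279, 245], [0.486, 0.102, 0.01]), ([311, 219], [0.404, -0.029, 0.01]), ([304, 220], [0.427, -0.019, 0.01]), ([305, 214], [0.429, -0.045, 0.01]), ([292, 204], [0.482, -0.077, 0.01]), ([275, 214], [0.529, -0.02, 0.01]), ([261, 214], [0.576, -0.009, 0.01]), ([253, 202], [0.617, -0.053, 0.01]), ([245, 207], [0.638, -0.025, 0.01])]
```

```bash
python3 -m jog '[0,0,0,0,0.039,0,0,0,0,0.039,0,0,0,0,0.039,0,0,0,0,0.039,0,0,0,0,0.039]'; python3 -c "
from rig import bot;print(bot.sense()['joint_positions'])"
```

```text
time: 0.57
position: [0.6247, 0.0001, 0.2309]
tcp_rot: [[0.58, 0.815, -0.001], [0.815, -0.58, 0.0], [-0.0, -0.001, -1.0]]
wrist_force: [-0.1, 0.3, 0.0]
finger_gap: 0.999
finger_force: 0.0
[-1.78490253e-01  5.27944198e-01  1.43324901e+00 -1.03985617e-05
  1.18139856e+00  4.40167838e-01]
```

```bash
python3 -m jog '[0,0,0,0,0.039,0,0,0,0,0.039,0,0,0,0,0.039,0,0,0,0,0.039,0,0,0,0,0.039]' >/dev/null; python3 -m jog '[0,0,0,0,0.039,0,0,0,0,0.039,0,0,0,0,0.039,0,0,0,0,0.039,0,0,0,0,0.039]' >/dev/null;  python3 -m jog '[0,0,0,0,0.039,0,0,0,0,0.039,0,0,0,0,0.0143,0,0,0,0,0]'
python3 - <<'E'
from h import *
s=bot.sense();print(s['joint_positions'])
e=np.array([.849,-.529,0]);p=np.array([.5523,-.0393,.161])
print((np.array(s['tcp_rot']).T@(np.r_[p[:2],.231]-s['position']))/.3)
E
```

```text
time: 1.73
position: [0.6247, 0.0001, 0.2309]
tcp_rot: [[0.848, -0.529, -0.001], [-0.529, -0.848, 0.0], [-0.001, 0.0, -1.0]]
wrist_force: [-0.1, -0.5, -0.2]
finger_gap: 0.999
finger_force: 0.0
[-1.78500715e-01  5.27887885e-01  1.43323248e+00 -2.37162414e-06
  1.18145604e+00  1.94998024e+00]
[-1.35154314e-01  2.39048041e-01 -1.15220524e-04]
```

```bash
python3 -m jog '[0,-0.045,0.08,0,0,0,-0.045,0.08,0,0,0,-0.045,0.08,0,0,0,0,0,0,0,0,0,0,0,0]'
python3 - <<'E'
from h import *
s,c,im=shot('wrist','w1')
e=np.array([.848,-.529,0]);p=np.array([.5523,-.0393,.161]);a=.5299*e+np.array([0,0,.848])
print('p',proj(c,p),'end',proj(c,p+.031*a),'foot',proj(c,p-.013*a))
print('cam',ray(c,(c['cx'],c['cy'])))
cv2.imwrite('pics/w1c.png',cv2.resize(im[100:350,130:430],None,fx=2.4,fy=2.4,interpolation=cv2.INTER_CUBIC))
hsv=cv2.cvtColor(im,cv2.COLOR_BGR2HSV)
for q in [(145,240),(150,260)]: pass
E
```

```text
time: 2.15
position: [0.5515, -0.0401, 0.2314]
tcp_rot: [[0.849, -0.529, -0.001], [-0.529, -0.849, 0.0], [-0.001, 0.0, -1.0]]
wrist_force: [0.7, -0.8, 0.2]
finger_gap: 0.997
finger_force: 0.0
p [273.84871605 223.38395735] end [273.40582724 213.19167735] foot [274.00164122 226.89119108]
cam (array([ 0.61873785, -0.08314224,  0.37379686]), array([-0.26785099,  0.16702481, -0.94887226]))
```

View pics/w1c.png

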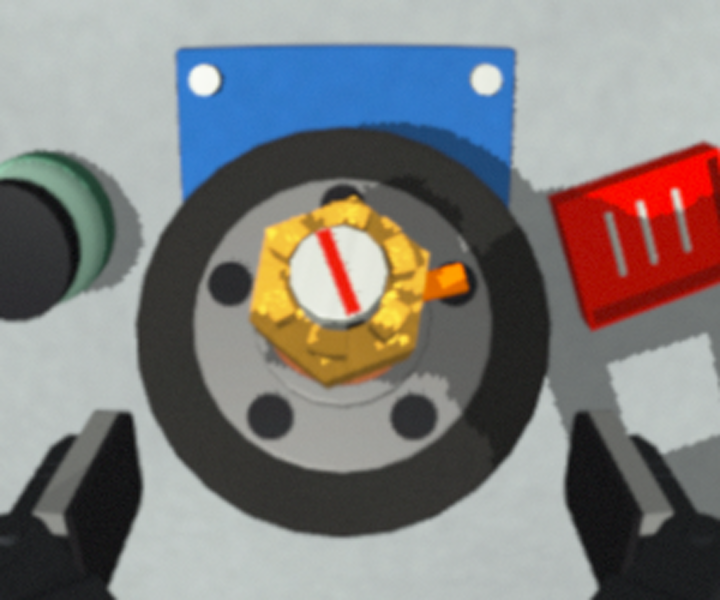

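The crop shows the stub end centred at about (271,214) in the full frame, the red line running from upper left to lower right, and the pointer tab on the right at about (316,217). I'll measure the nut corners and the line on their planes.

```bash
cat >> h.py <<'E'
e=np.array([.8485,-.5292,0]);ez=np.array([0,0,1.]);S,C=np.sin(np.radians(32)),np.cos(np.radians(32))
a=S*e+C*ez;u1=C*e-S*ez;u2=np.array([-.5292,-.8485,0])
def measure(name,p,full=True):
    s,c,im=shot('wrist',name);return analyse(s,c,im,p)
def polar(c,uv,p,h):
    X=plane(c,uv,p+h*a,a)-p-h*a;return np.hypot(X@u1,X@u2)*1e3,np.degrees(np.arctan2(X@u2,X@u1))
def analyse(s,c,im,p):
    hsv=cv2.cvtColor(im,cv2.COLOR_BGR2HSV)
    cu=proj(c,p+.031*a);yy,xx=np.mgrid[:420,:560];near=np.hypot(xx-cu[0],yy-cu[1])
    # red line
    red=cv2.inRange(hsv,(0,180,120),(6,255,255))+cv2.inRange(hsv,(174,180,120),(180,255,255));red[near>25]=0
    q=np.argwhere(red)[:,::-1].astype(float)
    P=np.array([plane(c,x,p+.031*a,a)-p-.031*a for x in q]);uv=np.c_[P@u1,P@u2]
    m=uv.mean(0);w=np.linalg.svd(uv-m)[2][0];line=np.degrees(np.arctan2(w[1],w[0]))%180
    L=np.ptp((uv-m)@w)
    # stub end
    g=((hsv[...,1]<60)&(hsv[...,2]>120)&(near<28)).astype('uint8')*255
    gr=cv2.morphologyEx(g|red,cv2.MORPH_CLOSE,np.ones((3,3)))
    k,l,st,ce=cv2.connectedComponentsWithStats(gr);i=1+np.argmax(st[1:,4])
    cs=max(cv2.findContours((l==i).astype('uint8'),0,1)[0],key=len);B=np.array([plane(c,x,p+.031*a,a)-p-.031*a for x in cs[:,0]])
    (cx,cy),r=cv2.minEnclosingCircle(np.c_[B@u1,B@u2].astype('float32')*1e3)
    print('line',line.round(1),'len',L.round(4),'mid mm',(m*1e3).round(2),'stub centre mm',round(cx,2),round(cy,2),'r',round(r,2))
    br=cv2.inRange(hsv,(14,100,60),(35,255,255));br[near>60]=0
    tab=cv2.inRange(hsv,(7,180,150),(15,255,255));tab[near>90]=0
    return hsv,red,gr,br,tab
E
python3 - <<'E'
from h import *
im=cv2.imread('pics/w1.png');c=cam('wrist');p=np.array([.5523,-.0393,.161])
hsv,red,gr,br,tab=analyse(None,c,im,p)
cs=max(cv2.findContours(br|gr,0,1)[0],key=cv2.contourArea);h=cv2.convexHull(cs)
for x in cv2.approxPolyDP(h,3,True)[:,0]: print(x,[np.round(polar(c,x,p,hh),1) for hh in (.013,-.013)])
for n,x in dict(tab=(447/2.4+130,283/2.4+100),brass=(280,250)).items(): print(n,hsv[int(x[1]),int(x[0])],polar(c,x,p,-.014))
E
```

```text
line 159.3 len 0.0222 mid mm [ 1.4  -2.59] stub centre mm 0.15 -2.76 r 13.17
[278 181] [array([27.9,  4.1]), array([36.9,  3.2])]
[321 210] [array([31.7, 76.4]), array([37.2, 68. ])]
[324 220] [array([32.7, 88.9]), array([37.1, 80.4])]
[299 249] [array([ 24.4, 140.1]), array([ 23.4, 131.6])]
[265 260] [array([  26.7, -166.1]), array([  24.7, -162.7])]
[236 236] [array([  27.6, -111.7]), array([  29.6, -101.6])]
[235 220] [array([ 26.6, -88.8]), array([ 30.7, -78.4])]
[242 194] [array([ 29.1, -50.3]), array([ 36.6, -43.8])]
tab [ 19 255 254] (np.float64(31.860703464040117), np.float64(75.39248385161537))
brass [ 19 193 172] (np.float64(16.481727206190158), np.float64(167.51436862724765))
```

Run:
```python
from h import *
im=cv2.imread('pics/w1.png');c=cam('wrist');p=np.array([.5537,-.0370,.161])
hsv,red,gr,br,tab=analyse(None,c,im,p)
S1=[plane(c,(x/2.4+130,y/2.4+100),(0,0,.01)) for x,y in((204,80),(486,80))];d=S1[1]-S1[0];print('screws',S1,np.linalg.norm(d),d/np.linalg.norm(d))
# slots from edges: brightness along circle in crown-top plane
br[hsv[...,1]>240]=0
cs=max(cv2.findContours(cv2.morphologyEx(br|gr,cv2.MORPH_OPEN,np.ones((3,3))),0,1)[0],key=cv2.contourArea);h=cv2.convexHull(cs)
for x in cv2.approxPolyDP(h,2.5,True)[:,0]: print(x,[np.round(polar(c,x,p,hh),1) for hh in (.013,-.013)])
# rectified crown-top view for reading angles
N=500;o=np.zeros((N,N,2),'float32')
for i in range(0,N):
    for j in range(0,N):
        o[i,j]=proj(c,p+.025*a+u1*(250-i)*.00012+u2*(j-250)*.00012)
w=cv2.remap(im,o,None,cv2.INTER_CUBIC)
cv2.imwrite('pics/r1.png',w)
```

```text
line 159.3 len 0.0222 mid mm [1.43 0.1 ] stub centre mm 0.18 -0.07 r 13.17
screws [array([ 0.633001 , -0.0089093,  0.01     ]), array([ 0.56301508, -0.12095043,  0.01      ])] 0.13210315269423875 [-0.52978231 -0.84813366  0.        ]
[278 181] [array([28.3,  9.5]), array([37.2,  7.4])]
[308 205] [array([27.1, 66.2]), array([32.7, 57. ])]
[306 226] [array([23.4, 98.4]), array([25.6, 86.2])]
[299 249] [array([ 26.2, 135.5]), array([ 25.4, 127.5])]
[265 260] [array([  26.2, -171.8]), array([  24. , -168.8])]
[236 236] [array([  25.1, -114. ]), array([  26.9, -102.7])]
[235 220] [array([ 23.9, -88.6]), array([ 28.1, -77.3])]
[242 194] [array([ 27.1, -46.6]), array([ 34.8, -40.6])]
```

View pics/r1.png

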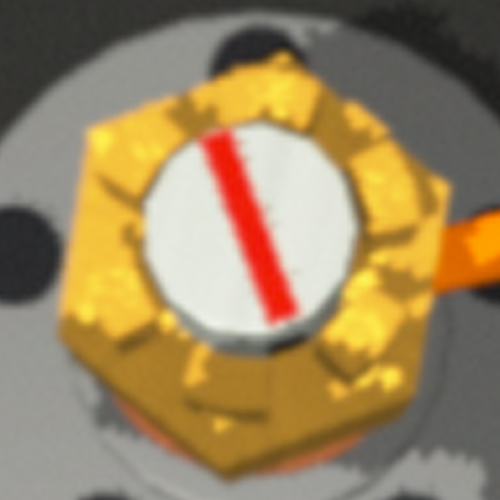

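The corner angles come out at about 9° mod 60, so the flats and slots are near 39° mod 60. The red line is at 159.3°, which is also 39° mod 60, so a slot is nearly aligned now. The target is therefore 60° or 120° of turn, depending on when the tab moves. I'll grip with short strokes, staying within ±30° of the lean plane.

```bash
python3 -m jog '[0,0.014,-0.0125,0,0.0265,0,0,0,0,0.0265,0,0,0,0.082,0,0,0,0,0.082,0,0,0,0,0.084,0]'; python3 -m jog '[60,0,0,0,0,110,0,0,0,0,160,0,0,0,0,255,0,0,0,0,255,0,0,0,0]' 80;  python3 -c "
from rig import bot;s=bot.sense();print(s['torque'],s['wrist_force'],s['joint_positions'][5])"
```

```text
time: 2.62
position: [0.5602, -0.0384, 0.1567]
tcp_rot: [[0.751, -0.661, 0.004], [-0.661, -0.751, -0.001], [0.003, -0.002, -1.0]]
wrist_force: [0.4, -0.3, -1.0]
finger_gap: 1.001
finger_force: 0.0
time: 3.03
position: [0.5585, -0.0399, 0.159]
tcp_rot: [[0.751, -0.661, 0.001], [-0.661, -0.751, -0.003], [0.003, 0.002, -1.0]]
wrist_force: [-3.1, -3.6, 4.8]
finger_gap: 0.516
finger_force: 82.2
[-0.9264933   0.88152412  0.04512588] [-3.1342629  -3.55346447  4.81837446] 2.0251051870481707
```

```bash
cat > st.py <<'E'
from rig import bot
import numpy as np
s=bot.sense();R=np.array(s['tcp_rot']);print('T',np.round(s['torque'],2),'F',np.round(s['wrist_force'],1),'yaw phi',round(-31.95-np.degrees(np.arctan2(R[1,0],R[0,0])),1),'q6',round(s['joint_positions'][5],2),'gap',round(s['finger_gap'],3),'t',round(s['time'],2))
E
python3 -m jog '[255,0,0,0,0.02,255,0,0,0,0.02,255,0,0,0,0.02]' >/dev/null; python3 st.py; python3 -m jog '[255,0,0,0,0.02,255,0,0,0,0.02]'>/dev/null; python3 st.py;python3 -m jog '[255,0,0,0,0.02,255,0,0,0,0.014,255,0,0,0,0]'; python3 st.py
```

```text
T [-2.4   2.21  2.05] F [-0.4 -2.5  8.2] yaw phi 19.7 q6 2.21 gap 0.518 t 3.28
T [-2.8   1.26  1.4 ] F [  1.1 -11.4  24.8] yaw phi 27.0 q6 2.34 gap 0.517 t 3.45
time: 3.7
position: [0.5591, -0.0434, 0.1615]
tcp_rot: [[0.421, -0.907, 0.002], [-0.907, -0.421, -0.012], [0.012, 0.003, -1.0]]
wrist_force: [-4.9, -11.0, 18.0]
finger_gap: 0.512
finger_force: 82.3
T [-2.58  2.42  0.99] F [ -4.9 -11.   18. ] yaw phi 33.2 q6 2.44 gap 0.512 t 3.7
```

```bash
python3 -m jog '[100,0,0,0,0,0,0,0,0,0,0,0,0,0,0,0,0,0,0,0]'>/dev/null; python3 -m jog '[0,0,0,0,-0.038,0,0,0,0,-0.038,0,0,0,0,-0.038,0,0,0,0,-0.038,0,0,0,0,-0.038]' >/dev/null;python3 st.py; python3 -m jog '[0,0,0,0,0,0,0,0,0,0]'
python3 - <<'E'
from h import *
p=np.array([.5537,-.0370,.161])
s,c,im=shot('wrist','w2');hsv,red,gr,br,tab=analyse(s,c,im,p)
cs=max(cv2.findContours(cv2.morphologyEx(br|gr,cv2.MORPH_OPEN,np.ones((3,3))),0,1)[0],key=cv2.contourArea)
print(proj(c,p+.031*a))
N=500;o=np.zeros((N,N,2),'float32')
for i in range(N):
    for j in range(N): o[i,j]=proj(c,p+.025*a+u1*(250-i)*.00016+u2*(j-250)*.00016)
cv2.imwrite('pics/r2.png',cv2.remap(im,o,None,cv2.INTER_CUBIC))
E
```

```text
T [-0.02 -0.02  0.02] F [-0.8  0.3  0.1] yaw phi -0.9 q6 1.84 gap 1.0 t 4.45
time: 4.62
position: [0.5582, -0.0383, 0.1567]
tcp_rot: [[0.852, -0.523, 0.0], [-0.523, -0.852, 0.0], [-0.0, -0.0, -1.0]]
wrist_force: [0.5, 0.4, 0.2]
finger_gap: 0.998
finger_force: 0.0
line 159.4 len 0.02 mid mm [0.26 0.96] stub centre mm 0.0 0.09 r 11.28
[277.70175823 284.27647093]
```

View pics/r2.png

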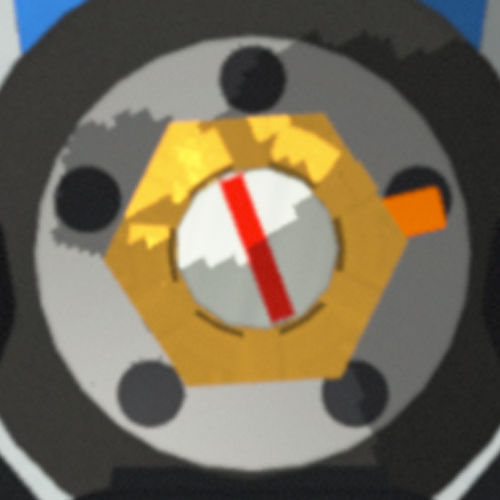

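The rectified view shows the hexagon corners at about 26° mod 60, so the nut has turned about 17°. The tab is still at about (440,210), and the line is at 159.4°. About 43° is left to the first alignment. I'll regrip at φ = -34.

```bash
cat >> h.py <<'E'
def tabang(c,hsv,p):
    m=cv2.inRange(hsv,(8,240,90),(22,255,255));k,l,st,ce=cv2.connectedComponentsWithStats(m)
    for i in range(1,k):
        if st[i,4]>15:
            r,t=polar(c,ce[i],p,-.014)
            if 22<r<45: print('tab',st[i,4],round(r,1),round(t,1))
def rect(c,im,p,name,h=.025):
    j,i=np.meshgrid(np.arange(500),np.arange(500));o=np.array([[proj(c,p+h*a+u1*(250-y)*.00016+u2*(x-250)*.00016) for x in range(500)] for y in range(500)],'float32')
    w=cv2.remap(im,o,None,cv2.INTER_CUBIC);cv2.imwrite(f'pics/{name}.png',w);return w
def hexang(name,p=np.array([.5537,-.0370,.161])):
    s,c,im=shot('wrist',name);hsv,red,gr,br,tab=analyse(s,c,im,p);tabang(c,hsv,p)
    br[hsv[...,1]>240]=0
    cs=max(cv2.findContours(cv2.morphologyEx(br,cv2.MORPH_OPEN,np.ones((3,3))),0,1)[0],key=cv2.contourArea)
    for x in cv2.approxPolyDP(cv2.convexHull(cs),2.5,True)[:,0]:
        r,t=polar(c,x,p,.013);print('  corner r %.1f ang %.1f mod60 %.1f'%(r,t,t%60))
    rect(c,im,p,name+'r')
E
python3 - <<'E'
from h import *
im=cv2.imread('pics/w2.png');c=cam('wrist');p=np.array([.5537,-.0370,.161]);tabang(c,cv2.cvtColor(im,cv2.COLOR_BGR2HSV),p)
E
python3 -m jog '[0,0,0,0,-0.037,0,0,0,0,-0.037,0,0,0,0,-0.037,0,0,0,0,-0.037,0,0,0,0,-0.037]' >/dev/null; python3 -m jog '[60,0,0,0,0,110,0,0,0,0,160,0,0,0,0,255,0,0,0,0,255,0,0,0,0]' 80; python3 st.py; python3 -m jog '[255,0,0,0,0.02,255,0,0,0,0.02,255,0,0,0,0.02,255,0,0,0,0.02,255,0,0,0,0.02]'>/dev/null; python3 st.py
```

```text
tab 274 35.7 75.9
time: 5.5
position: [0.5581, -0.0387, 0.1578]
tcp_rot: [[0.999, 0.032, 0.0], [0.032, -0.999, -0.0], [0.0, 0.0, -1.0]]
wrist_force: [-0.5, 0.1, 5.0]
finger_gap: 0.543
finger_force: 77.6
T [0.14 0.31 0.05] F [-0.5  0.1  5. ] yaw phi -33.8 q6 1.27 gap 0.543 t 5.5
T [-0.56  0.64  0.97] F [-0.1  1.4 29.8] yaw phi -16.0 q6 1.58 gap 0.522 t 5.92
```

```bash
python3 -m jog '[255,0,0,0,0.02,255,0,0,0,0.02,255,0,0,0,0.02]'>/dev/null; python3 st.py; python3 -m jog '[255,0,0,0,0.02,255,0,0,0,0.02,255,0,0,0,0.014,255,0,0,0,0]'>/dev/null; python3 st.py; python3 -c "
from h import *
hexang('w3')"
```

```text
T [-1.54  1.33  1.77] F [-0.6 -2.5 19.2] yaw phi -5.3 q6 1.77 gap 0.518 t 6.17
T [-1.75  1.32  1.19] F [-1.4 -6.6 24.7] yaw phi 4.3 q6 1.94 gap 0.518 t 6.5
line 159.2 len 0.0211 mid mm [0.29 0.87] stub centre mm 0.03 0.06 r 11.9
  corner r 27.1 ang -3.1 mod60 56.9
  corner r 27.3 ang 55.7 mod60 55.7
  corner r 24.9 ang 79.6 mod60 19.6
  corner r 26.5 ang 118.9 mod60 58.9
  corner r 26.0 ang 172.8 mod60 52.8
  corner r 25.3 ang -126.0 mod60 54.0
  corner r 24.0 ang -115.7 mod60 4.3
  corner r 24.2 ang -55.1 mod60 4.9
```

View pics/w3r.png

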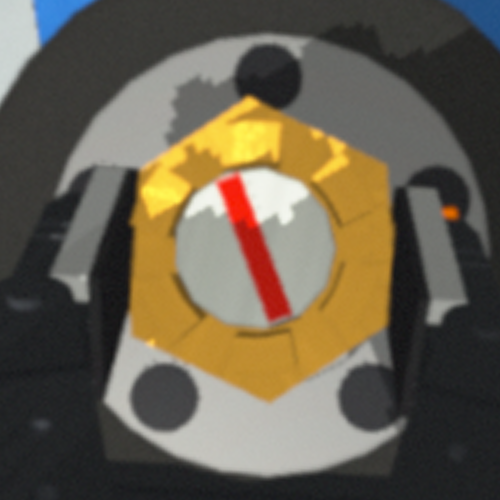

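At φ=4.3 the nut's flats read about 88°, and the visible orange tip of the tab at (450,212) has not moved, so the nut is not firm yet. About 11° remains to the first alignment, so I'll advance with a look at each step.

```bash
python3 -m jog '[255,0,0,0,0.02,255,0,0,0,0.02,255,0,0,0,0.01,255,0,0,0,0]'>/dev/null; python3 st.py; python3 -c "
from h import *
hexang('w4')
a3=cv2.imread('pics/w3r.png');b=cv2.imread('pics/w4r.png');h=cv2.cvtColor(b,cv2.COLOR_BGR2HSV)
for im in(a3,b):
  h=cv2.cvtColor(im,cv2.COLOR_BGR2HSV);m=cv2.inRange(h,(5,225,150),(20,255,255));m[:,:395]=0;print(len(np.argwhere(m)),np.argwhere(m).mean(0) if m.any() else '')"
```

```text
T [-1.71  1.01  0.36] F [ -7.8 -13.7  34.6] yaw phi 13.5 q6 2.1 gap 0.509 t 6.88
line 159.3 len 0.0216 mid mm [0.24 0.81] stub centre mm 0.1 0.6 r 12.08
tab 29 38.6 83.5
  corner r 27.3 ang 2.5 mod60 2.5
  corner r 26.8 ang 59.5 mod60 59.5
  corner r 25.0 ang 86.1 mod60 26.1
  corner r 26.2 ang 125.9 mod60 5.9
  corner r 25.6 ang 178.9 mod60 58.9
  corner r 23.5 ang -159.6 mod60 20.4
  corner r 25.4 ang -119.5 mod60 0.5
  corner r 23.5 ang -104.1 mod60 15.9
  corner r 23.6 ang -60.3 mod60 59.7
  corner r 24.4 ang -47.8 mod60 12.2
100 [212.26 450.66]
251 [234.82071713 466.94422311]
```

View pics/w4r.png

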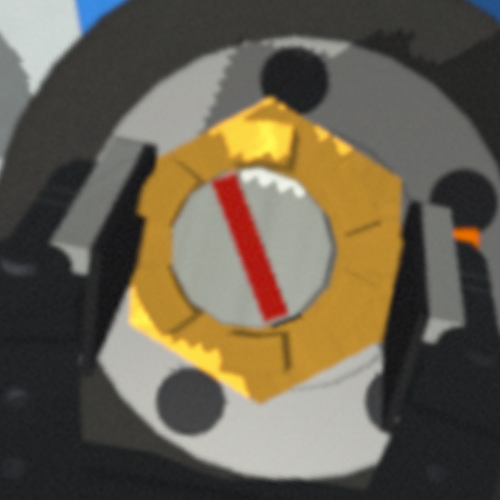

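Run:
```python
from h import *
p=np.array([.5537,-.0370,.161])
c4=cam('wrist')
im=cv2.imread('pics/w4.png');hsv=cv2.cvtColor(im,cv2.COLOR_BGR2HSV);m=cv2.inRange(hsv,(5,225,120),(22,255,255))
A=np.array([polar(c4,x[::-1],p,-.014) for x in np.argwhere(m)]);A=A[(A[:,0]>30)&(A[:,0]<44)&(A[:,1]>40)&(A[:,1]<150)];print('w4',len(A),A.min(0),A.max(0))
# check wheel hub hole / cam calibration: stub ellipse ok above
```

```text
w4 33 [36.6746848 81.6100995] [40.47202422 85.98654356]
```

Run:
```python
from h import *
p=np.array([.5537,-.0370,.161]);s=bot.sense();c4=cam('wrist');Rt=np.array(s['tcp_rot']);print(s['position'])
Rc=np.array(c4['R'])@Rt;oc=Rt.T@(-np.array(c4['R']).T@c4['t']-s['position'])
def mk(pos,phi):
    y=np.radians(-31.95-phi);x=np.array([np.cos(y),np.sin(y),0]);z=np.array([0,0,-1.]);R=np.c_[x,np.cross(z,x),z]
    c=dict(c4);c['R']=Rc@R.T;o=np.array(pos)+R@oc;c['t']=-c['R']@o;return c
for n,pos,phi in(('w2',(.5582,-.0383,.1567),-.42),('w3',(.5588,-.040,.1592),4.3),('w4',s['position'],13.5)):
    c=mk(pos,phi);im=cv2.imread(f'pics/{n}.png');hsv=cv2.cvtColor(im,cv2.COLOR_BGR2HSV);m=cv2.inRange(hsv,(5,225,120),(22,255,255))
    A=np.array([polar(c,x[::-1],p,-.014) for x in np.argwhere(m)]);A=A[(A[:,0]>28)&(A[:,0]<46)&(A[:,1]>40)&(A[:,1]<150)]
    print(n,len(A),A.min(0).round(1),A.max(0).round(1))
    hsvs,red,gr,br,t=analyse(None,c,im,p)
```

```text
[ 0.56295215 -0.04461395  0.16448832]
w2 286 [29.9 68.2] [41.3 83. ]
line 159.3 len 0.02 mid mm [0.38 1.3 ] stub centre mm 0.01 0.01 r 11.29
w3 14 [37.1 78.5] [38.9 81.6]
line 159.1 len 0.0199 mid mm [-0.25  0.32] stub centre mm -0.11 -0.0 r 11.49
w4 33 [36.6 82.1] [40.4 86.4]
line 159.2 len 0.0217 mid mm [0.31 0.99] stub centre mm 0.2 0.33 r 12.01
```

```bash
python3 -m jog '[100,0,0,0,0,0,0,0,0,0,0,0,0,0,0,0,0,0,0,-0.03,0,0,0,0,-0.03]'>/dev/null; python3 -m jog '[0,0,0,0,-0.015,0,0,0,0,0,0,0,0,0,0]'; python3 st.py; python3 -c "
from h import *
hexang('w5')"
```

```text
time: 7.6
position: [0.5575, -0.0382, 0.156]
tcp_rot: [[0.846, -0.533, -0.002], [-0.533, -0.846, 0.001], [-0.002, 0.0, -1.0]]
wrist_force: [-0.2, 0.1, -1.0]
finger_gap: 1.001
finger_force: 0.0
T [-0.04 -0.    0.02] F [-0.2  0.1 -1. ] yaw phi 0.2 q6 1.86 gap 1.001 t 7.6
line 159.4 len 0.0198 mid mm [0.25 0.95] stub centre mm -0.01 0.01 r 11.19
tab 301 34.8 88.1
  corner r 27.1 ang 5.3 mod60 5.3
  corner r 27.5 ang 61.1 mod60 1.1
  corner r 24.8 ang 96.7 mod60 36.7
  corner r 26.9 ang 121.0 mod60 1.0
  corner r 25.9 ang -180.0 mod60 0.0
  corner r 25.3 ang -119.1 mod60 0.9
  corner r 25.8 ang -56.2 mod60 3.8
```

View pics/w5r.png

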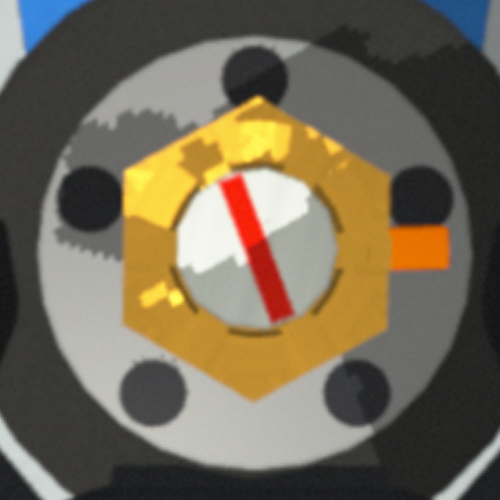

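The tab is now at 88.1°, having started at 75.9°, so the nut came firm about 12° ago. The hexagon's flats are at about 91.5° and the line at 159.4° (99.4° mod 60). About 7.8° remains, so the tab should end near 96°.

```bash
python3 -m jog '[60,0,0,0,0.008,110,0,0,0,0,160,0,0,0,0,255,0,0,0,0,255,0,0,0,0]' 110 >/dev/null; python3 st.py; python3 -m jog '[255,0,0,0,0.02,255,0,0,0,0.02,255,0,0,0,0.008,255,0,0,0,0]'>/dev/null; python3 st.py; python3 -c "
from h import *
hexang('w6')"
```

```text
T [-0.28  0.42  0.16] F [-2.9 -1.9  4.1] yaw phi 1.5 q6 1.89 gap 0.51 t 8.07
T [-2.44  2.06  2.53] F [1.4 2.3 5.8] yaw phi 9.3 q6 2.03 gap 0.51 t 8.4
line 159.4 len 0.0201 mid mm [0.19 0.84] stub centre mm 0.04 -0.06 r 11.35
  corner r 27.2 ang 7.4 mod60 7.4
  corner r 25.7 ang 59.4 mod60 59.4
  corner r 25.7 ang 77.5 mod60 17.5
  corner r 25.4 ang 115.2 mod60 55.2
  corner r 25.6 ang 130.9 mod60 10.9
  corner r 25.9 ang -175.3 mod60 4.7
  corner r 24.6 ang -118.4 mod60 1.6
  corner r 22.7 ang -99.0 mod60 21.0
  corner r 25.9 ang -50.3 mod60 9.7
```

```bash
python3 -m jog '[255,0,0,0,0.014,255,0,0,0,0]'>/dev/null; python3 st.py; python3 -m jog '[100,0,0,0,0,0,0,0,0,0,0,0,0,0,0,0,0,0,0,-0.03,0,0,0,0,-0.034]'>/dev/null; python3 -m jog '[0,0,0,0,0,0,0,0,0,0]'>/dev/null; python3 st.py; python3 -c "
from h import *
hexang('w7')"
```

```text
T [-1.88  2.14  2.18] F [1.7 1.7 5.7] yaw phi 11.9 q6 2.08 gap 0.504 t 8.62
T [ 0.01  0.03 -0.01] F [-0.1  0.4 -0.1] yaw phi 1.4 q6 1.88 gap 0.997 t 9.2
line 159.5 len 0.0201 mid mm [0.23 0.94] stub centre mm 0.0 -0.03 r 11.28
tab 300 34.3 95.4
  corner r 27.3 ang 10.9 mod60 10.9
  corner r 27.3 ang 66.8 mod60 6.8
  corner r 24.7 ang 103.7 mod60 43.7
  corner r 26.9 ang 127.4 mod60 7.4
  corner r 25.5 ang -172.6 mod60 7.4
  corner r 25.2 ang -113.3 mod60 6.7
  corner r 23.4 ang -67.3 mod60 52.7
  corner r 26.0 ang -49.3 mod60 10.7
```

Run:
```python
from h import *
c=cam('wrist');im=cv2.imread('pics/w7.png');p=np.array([.5537,-.0370,.161])
f={h:np.array([[proj(c,p+h*a+u1*(250-y)*.00011+u2*(x-250)*.00011) for x in range(500)] for y in range(500)],'float32') for h in(.025,)}
w=cv2.remap(im,f[.025],None,cv2.INTER_CUBIC);cv2.imwrite('pics/w7z.png',w)
```

```text
(no output)
```

View pics/w7z.png

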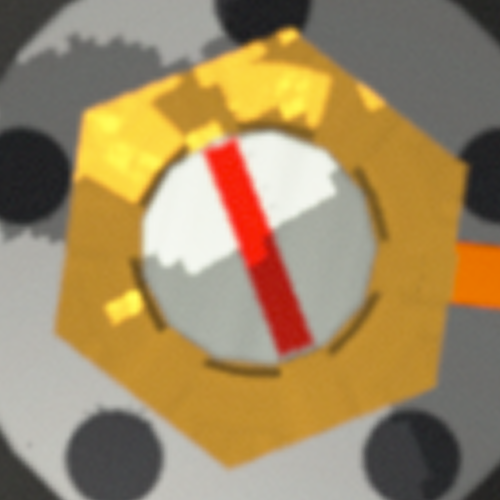

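The hexagon's edges give the flats at about 38.2° mod 60 against the line at 39.4°. The tab has been dragged 19.5°, so the nut is firm and about 1° short of dead centre, with the slot over the hole. I'll lift clear and hand in.

```bash
python3 -m jog '[0,0,0,-0.08,0,0,0,0,-0.1,0,0,0,0,-0.1,0,0,0,0,-0.1,0,0,0,0,0,0]'; python3 -m jog '[0,0,0,0,0,0,0,0,0,0]' >/dev/null; python3 -c "
from h import *
hexang('w8');bot.sign_off()"
```

```text
time: 9.67
position: [0.5618, -0.0396, 0.2772]
tcp_rot: [[0.836, -0.549, 0.013], [-0.549, -0.836, -0.003], [0.012, -0.004, -1.0]]
wrist_force: [1.5, 0.3, 0.7]
finger_gap: 1.003
finger_force: 0.0
line 159.1 len 0.0224 mid mm [0.62 0.91] stub centre mm -1.05 0.85 r 13.36
tab 164 32.9 95.5
  corner r 27.3 ang 10.8 mod60 10.8
  corner r 27.3 ang 67.4 mod60 7.4
  corner r 25.0 ang 101.3 mod60 41.3
  corner r 28.2 ang 136.7 mod60 16.7
  corner r 28.0 ang -172.3 mod60 7.7
  corner r 25.1 ang -122.2 mod60 57.8
  corner r 22.9 ang -93.6 mod60 26.4
  corner r 25.7 ang -50.2 mod60 9.8
the job is handed in; nothing more can be done
```

The nut is tightened firm onto the spring washer, which it dragged round about 19.5°, and stopped at the first slot over the cotter hole, about 1° short of dead centre by the camera; the arm is clear, the job is handed in, and I did not re-photograph the bench items afterwards.

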